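Bearing housings back into their own inspection trays

ROBOT

A 7-joint arm with a two-finger parallel gripper is mounted at the origin on the work surface. World frame = base frame: x ahead of the robot, y to its left, z up, the work surface at z = 0. Lengths are in m, angles in rad, forces in N, time in s.
With the tool pointing down it reaches from about 0.4 to 0.875 m from the base axis. Payload 19.3 kg.
Tool frame: the origin (TCP) lies between the finger pads; the fingertips stand 17 mm ahead of it and the grasp point (between the pads) lies 2 mm behind it (bot.finger_overhang is the distance from the TCP to the fingertips, in m); z points along the fingers, y is the line along which they close (so a half turn about z gives the same grasp; the last joint's range is limited). The gripper opens to 85 mm and grips with 20 to 120 N. Pads are 22 mm wide; open, the fingers measure 114 mm over their backs; the gripper's body (76 mm by 85 mm) begins 54 mm behind the grasp point. The pads swing forward as they close: fully open they stand 13 mm farther back than shut.
Start: joints at [-1.316, 0.521, -0.036, 1.599, 0.021, 1.021, -0.113], TCP at [0.199, 0.592, 0.248] pointing down, gripper open.
Joint ranges: [-2.91, 2.91], [-0.3, 2.13], [-1.5, 1.42], [0.17, 2.43], [-1.26, 4.41], [0.16, 1.93], [-2.52, 2.52]. Speed limits (rad/s): [1.89, 1.89, 2.39, 2.39, 3.01, 3.01, 3.01].

INTERFACE

Orientations are given as [roll, pitch, yaw] about the fixed x, y, z axes, in that order (R = Rz(yaw) Ry(pitch) Rx(roll)).
In Python, from workcell import observe, grab_frame, bot gives the robot as it stands.
- The arm moves only by the shell command python3 -m crank 'ROWS' [FORCE]. ROWS is a JSON object of lists of equal length, an entry for each row: "linear": the shift along the world's x, y, z each as a share of 0.25 m, from -1 to 1, a list of three; "delta_rot": the turn, a rotation vector about the world's x, y, z each as a share of 30 degrees, from -1 to 1, a list of three; "fingers": the opening, from -1 (shut) to 1 (fully open). In form: {"linear": [[dx, dy, dz], ...], "delta_rot": [[rx, ry, rz], ...], "fingers": [fingers, ...]}. A call has 1 to 5 rows; each row is the pose to reach, as a shift and turn from the pose commanded when the call began; what a row does not reach only later rows make up. A row lasts 1/10 s, in which the tool goes at most 50 mm and 8.59 degrees, less where a joint would pass 70% of its speed; a pose out of reach is approached as far as the arm can. A call with a number of a shift or a turn outside -1 to 1 is refused whole. A call with a gripper value outside its range is refused whole. The fingers move at their own pace and stop on an object; FORCE is the grip in N (left out, the last holds). Time passes only in rows, so rows that repeat a pose let the fingers close. It gives the time, the measured TCP pose, the force, the opening and the grip force at its end, in the units of the state.
- observe(): the state, without advancing time (a new reading comes with each control period).
- grab_frame(name): name is "scene" or "top"; returns a dict with "image" (384x512x3 uint8, red, green, blue), "mtx" (3x3 intrinsics, pixels), "xyz" and "orientation" of the camera in the world. Camera axes: x right, y down, z forward; pixel columns grow to the right and rows downward; lengths in m; the calibration is good to about 2 mm. A picture is of the moment at which its call begins. There is no depth.
- bot.job_done(): hands the job in; it is judged then, once.
The state is a dict: "clock": time; "qpos": joint angles; "qd": joint speeds; "joint_efforts": joint torques, N m; "position": TCP position; "tool_rot": TCP orientation; "force": force on the tool from outside, world axes, zero at the start; "moment": the same for the moment, N m; "grip_width": finger opening in m; "finger_force": force on a finger pad.
Only numpy, scipy, OpenCV 4.12 (cv2) and the standard library are available. Lean on these libraries where they do the work, as an engineer would, in place of code of your own. Each camera call takes 0.05 s, during which the arm holds its last target. There are 200 camera calls.

TASK

The three flanged bearing housings lie in each other's inspection trays. Move each into the blue tray of its own shape (square in the square tray, oval two-bolt in the long tray, round in the round tray), lying flat on the tray's floor with the boss up; all trays are taken, so first set one housing on the free rubber mat and let go of it there while you work. Set the housings down gently, never drop them, and leave the red bin, the grease jar and the caliper where they are.

Things in the scene. Friction and masses are not known exactly. Their poses are not given: they have to be found in the camera images.
- housing_square_center (a point): Bearing housing, SQUARE flange 95 x 95 mm (sides along its x and y), four bolt holes, about 0.75 kg. Grey, flange down, total height 42. Flange 10 thick; on it a round boss, diameter 56 (62 at its foot, straight from 13 above the underside), top 38 above the underside; steel bearing ring, diameter 31, 4 higher. Grip the boss, fingertips above the flange. Point: on the boss axis, 21 above the underside. z up.
- housing_oval_center (a point): Bearing housing, OVAL (lozenge) flange 130 mm long (its y), 68 wide (its x), two bolt holes, about 0.6 kg. Grey, flange down, total height 42. Flange 10 thick; on it a round boss, diameter 56 (62 at its foot, straight from 13 above the underside), top 38 above the underside; steel bearing ring, diameter 31, 4 higher. Grip the boss, fingertips above the flange. Point: on the boss axis, 21 above the underside. z up.
- housing_round_center (a point): Bearing housing, ROUND flange, diameter 100 mm, four bolt holes, about 0.8 kg. Grey, flange down, total height 42. Flange 10 thick; on it a round boss, diameter 56 (62 at its foot, straight from 13 above the underside), top 38 above the underside; steel bearing ring, diameter 31, 4 higher. Grip the boss, fingertips above the flange. Point: on the boss axis, 21 above the underside. z up.
- tray_square_floor (a point): SQUARE inspection tray, 119 x 119 mm outside, 111 x 111 inside (sides along its x and y): the place of the square housing. Blue, dark liner, fixed to the bench; rim 4 thick, its top 12 above the bench. Point: middle of the inner floor, 4 above the bench (a seated housing's point is 21 above it). z up.
- tray_long_floor (a point): LONG rectangular inspection tray, 154 mm (along its y) x 92 (along its x) outside, 146 x 84 inside: the place of the oval two-bolt housing, lengthwise, either end first. Blue, dark liner, fixed to the bench; rim 4 thick, its top 12 above the bench. Point: middle of the inner floor, 4 above the bench (a seated housing's point is 21 above it). z up.
- tray_round_floor (a point): ROUND inspection tray, diameter 124 mm outside, 116 inside: the place of the round housing. Blue, dark liner, fixed to the bench; rim 4 thick, its top 12 above the bench. Point: middle of the inner floor, 4 above the bench (a seated housing's point is 21 above it). z up.
- mat: Free spot: black rubber mat, 160 x 160 mm, 4 thick, fixed flat on the bench, empty at the start. Origin at the middle of its underside, on the bench (its top is 4 higher); sides along its x and y.
- red_bin_center (a point): Bystander: open red plastic bin 150 (its x) x 110 x 70 mm high with bolts in it. Point at its centre, 35 above the bench.
- grease_jar_center (a point): Bystander: white jar with black cap, diameter 68, 75 mm high. Point at its centre.
- caliper_center (a point): Bystander: steel caliper lying flat, 235 mm long along its x, at most 8 high. Point 4 above the bench at the middle of its beam.
Not all that is in view belongs to the job. What is shaped like the part that bears housing_oval_center but yellow is not meant.

How it is judged:
By the outcome, as a careful person would: the job done as asked, in the order asked, and still so for the second after the job is handed in, with the robot touching nothing.
It also fails if it takes over 83 s, if anything falls off the work surface, if the arm or the gripper's body presses on something with over 40 N, if the wrist force passes 120 N, or if a joint passes its speed limit or range.

## Working session

There is one attempt and no reset: what is moved stays moved. The work goes in short steps, Python scripts to look and compute and a shell command to move; the robot and the scene stay as the last step left them, time stands still between calls to the robot, and variables do not carry over. Pictures are saved under pics/ and viewed, at most 14 in all, crops included, and the job is handed in when it is done.

```bash
mkdir -p pics; cat > h.py <<'E'
import numpy as np, cv2
from scipy.spatial.transform import Rotation as R
from workcell import observe, grab_frame, bot
def grab(name,fn):
    f=grab_frame(name); np.savez('cam_%s.npz'%name,K=f['mtx'],p=f['xyz'],o=np.array(f['orientation']),im=f['image'])
    cv2.imwrite('pics/'+fn,cv2.cvtColor(f['image'],cv2.COLOR_RGB2BGR)); return f
def cam(name):
    d=np.load('cam_%s.npz'%name); o=d['o']
    Rm=o if o.shape==(3,3) else R.from_euler('xyz',o).as_matrix()
    return d['K'],Rm,d['p'],d['im']
def pix2w(name,uv,z):
    K,Rm,p,_=cam(name); uv=np.atleast_2d(uv).astype(float)
    d=(Rm@np.linalg.inv(K)@np.c_[uv,np.ones(len(uv))].T).T
    return p+d*((z-p[2])/d[:,2])[:,None]
def w2pix(name,X):
    K,Rm,p,_=cam(name); c=(np.atleast_2d(X)-p)@Rm@K.T; return c[:,:2]/c[:,2:]
def crop(name,fn,x0,y0,w,h,s):
    im=cam(name)[3][y0:y0+h,x0:x0+w]
    cv2.imwrite('pics/'+fn,cv2.cvtColor(cv2.resize(im,None,fx=s,fy=s,interpolation=cv2.INTER_CUBIC),cv2.COLOR_RGB2BGR))
E
python3 - <<'E'
from h import *
for n in('scene','top'):
    f=grab(n,n+'0.png'); print(f['mtx'],f['xyz'],f['orientation'])
s=observe(); print(s['clock'],s['position'],s['tool_rot'],s['grip_width'],s['force'])
E
```

```text
[[396.69936039   0.         256.8861323 ]
 [  0.         396.69936039 189.03613064]
 [  0.           0.           1.        ]] [1.58480668 0.103016   0.92089709] [-2.28843228  0.00561382  1.63358821]
[[402.89050675   0.         254.68865654]
 [  0.         402.89050675 187.26292834]
 [  0.           0.           1.        ]] [0.53596132 0.03450262 1.44874216] [-3.08061146 -0.00451528 -1.55457122]
0.1 [0.19940932 0.59205106 0.24780664] [-3.14062401e+00  7.50877014e-05  2.81673442e+00] 0.08545480007938248 [-0.71856514  0.11344761 -0.23418167]
```

View pics/top0.png

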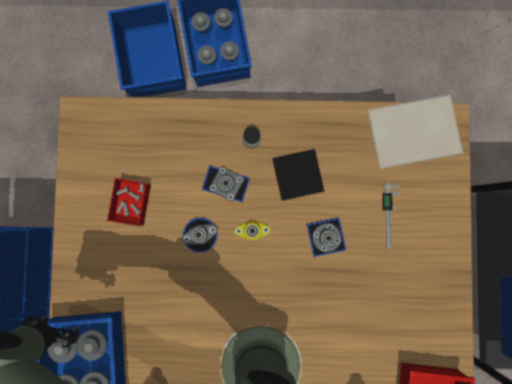

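View pics/scene0.png

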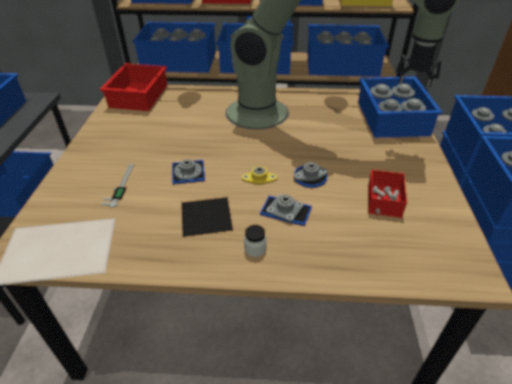

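Top view: the square housing appears to lie in the long tray (227,183), the oval in the round tray (200,235), the round in the square tray (326,237). The mat is at (299,174). The yellow look-alike at (252,230) is not meant. Next, close crops to confirm.

```bash
python3 - <<'E'
from h import *
crop('top','c1.png',170,120,190,142,4.2)
crop('scene','c2.png',155,145,190,100,4.2)
print(pix2w('top',[[227,183],[200,235],[326,237],[299,174],[252,230]],0.03))
E
```

```text
[[ 0.63613704  0.12745347  0.03      ]
 [ 0.45212579  0.21820171  0.03      ]
 [ 0.45220228 -0.2232019   0.03      ]
 [ 0.67225513 -0.12643846  0.03      ]
 [ 0.47246225  0.03649094  0.03      ]]
```

View pics/c1.png

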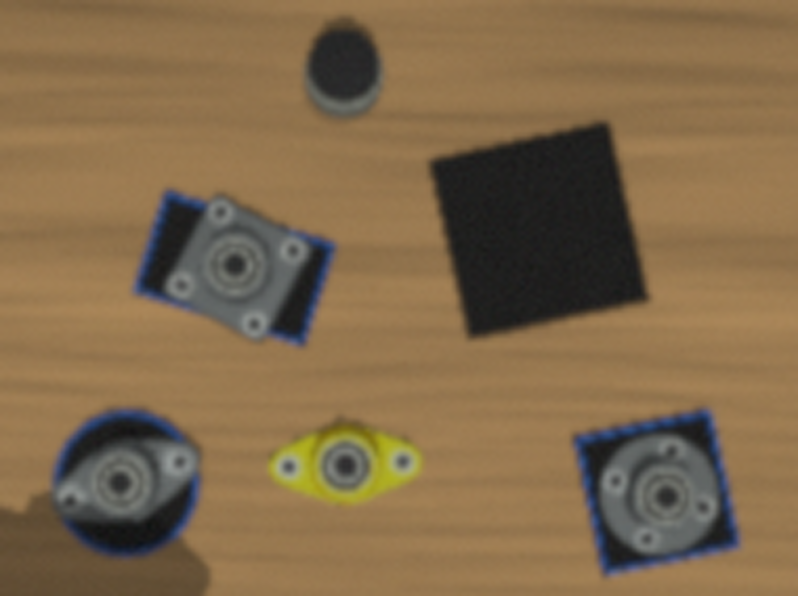

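View pics/c2.png

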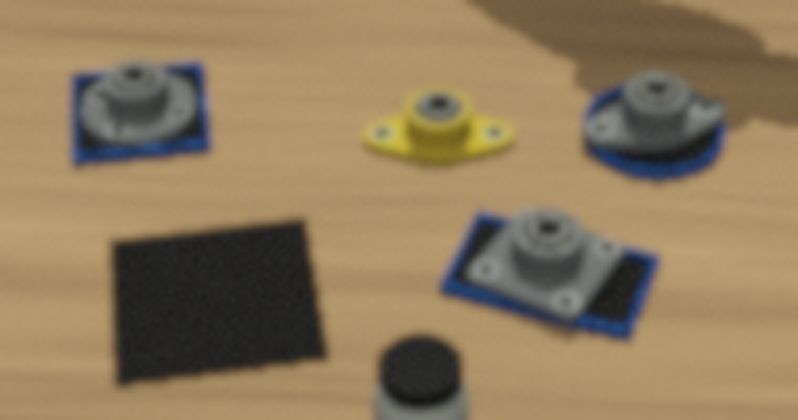

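Crops confirm the pairing: square in the long tray (crop 235,264), oval in the round tray (120,483), round in the square tray (666,497). The yellow decoy is at (345,465). I'll park the oval first, since it is nearest.

```bash
python3 - <<'E'
from h import *
def P(c,z): return pix2w('top',(np.array(c,float).reshape(-1,2)+.5)/4.2-.5+[170,120],z)[:,:2]
def quad(n,c,z):
    q=P(c,z); L=[np.linalg.norm(q[i]-q[i-1]) for i in (1,2,3,0)]; e=q[1]-q[0]+q[2]-q[3]
    print(n,q.mean(0).round(4),'sides',np.round(L,3),'ang01',np.degrees(np.arctan2(e[1],e[0])).round(1))
quad('sqtray',[575,436,710,410,739,545,605,575],.012)
quad('long',[165,190,335,243,304,346,135,293],.012)
quad('mat',[430,160,608,122,648,298,469,338],.004)
quad('sqbolts',[220,211,292,250,254,324,181,285],.022)
print('round tray',P([126,482],.012),P([53,482,200,482],.012))
print('bosses sq,ov,rd',P([235,264,120,483],.054),P([666,497],.046))
b=P([180,462,70,498],.022); d=b[0]-b[1]; print('ovbolts',b.mean(0),np.linalg.norm(d),np.degrees(np.arctan2(d[1],d[0])))
print('rdbolts',P([671,450,703,507,646,539,615,481],.014).mean(0))
s=observe();print(bot.finger_overhang,s['qpos'])
E
```

```text
sqtray [ 0.4526 -0.2269] sides [0.117 0.116 0.116 0.119] ang01 -77.4
long [0.6359 0.1339] sides [0.152 0.092 0.151 0.091] ang01 -106.4
mat [ 0.674  -0.1254] sides [0.157 0.155 0.157 0.156] ang01 -76.7
sqbolts [0.6356 0.1315] sides [0.069 0.07  0.07  0.071] ang01 -117.3
round tray [[0.453223   0.22193541]] [[0.45223947 0.28349838]
 [0.45422038 0.15950478]]
bosses sq,ov,rd [[0.63618209 0.13087282]
 [0.4547483  0.22134897]] [[ 0.44998695 -0.22790739]]
ovbolts [0.45546529 0.22147334] 0.09667760221792833 -70.99250739210571
rdbolts [ 0.45026747 -0.22776226]
0.017 [-1.316199    0.52193122 -0.03628951  1.59992727  0.02118741  1.02109016
 -0.11281006]
```

```bash
python3 -m crank '{"linear":[[0.56,-0.82,0],[0.56,-0.82,0],[0.56,-0.82,0],[0.56,-0.82,0],[0.56,-0.82,0]],"delta_rot":[[0,0,0],[0,0,0],[0,0,0],[0,0,0],[0,0,0]],"fingers":[1,1,1,1,1]}' 60; python3 -m crank '{"linear":[[0.46,-0.66,-0.5],[0.46,-0.66,-0.5],[0.46,-0.66,-0.5],[0.46,-0.66,-0.5],[0.46,-0.66,-0.5]],"delta_rot":[[0,0,0],[0,0,0],[0,0,0],[0,0,0],[0,0,0]],"fingers":[1,1,1,1,1]}'; python3 -c "
from h import *
s=observe();print(s['qpos'],s['force'],s['clock'])"
```

```text
clock: 0.6
position: [0.3403, 0.3853, 0.2482]
tool_rot: [-3.141, 0.0, 2.817]
force: [1.7, 0.3, 0.3]
grip_width: 0.0856
finger_force: 0.0
clock: 1.1
position: [0.4552, 0.2196, 0.1218]
tool_rot: [-3.14, -0.0, 2.815]
force: [0.1, 0.4, 0.5]
grip_width: 0.0854
finger_force: 0.0
[-0.58961457  0.52277341  0.02973922  2.01898707 -0.02517905  0.60140358
  0.70143736] [0.08572032 0.40509525 0.49272573] 1.1
```

```bash
python3 -m crank '{"linear":[[0,0.006,-0.12],[0,0.006,-0.22],[0,0.006,-0.29],[0,0.006,-0.32],[0,0.006,-0.32]],"delta_rot":[[0,0,0],[0,0,0],[0,0,0],[0,0,0],[0,0,0]],"fingers":[1,1,1,1,1]}' 60; python3 -m crank '{"linear":[[0,0,0],[0,0,0],[0,0,0],[0,0,0],[0,0,0]],"delta_rot":[[0,0,0],[0,0,0],[0,0,0],[0,0,0],[0,0,0]],"fingers":[-1,-1,-1,-1,-1]}' 60
```

```text
clock: 1.6
position: [0.4541, 0.2236, 0.0426]
tool_rot: [-3.14, -0.001, 2.817]
force: [-0.4, -0.3, 0.2]
grip_width: 0.086
finger_force: 0.0
clock: 2.1
position: [0.4549, 0.2241, 0.0446]
tool_rot: [3.14, 0.001, 2.817]
force: [-3.3, -1.4, 15.0]
grip_width: 0.0534
finger_force: 60.0
```

```bash
python3 -m crank '{"linear":[[0,0,0],[0,0,0],[0,0,0]],"delta_rot":[[0,0,0],[0,0,0],[0,0,0]],"fingers":[-1,-1,-1]}' 60; python3 - <<'E'
from h import *
grab('scene','s1.png'); crop('scene','s1c.png',270,90,130,110,5)
E
```

```text
clock: 2.4
position: [0.4549, 0.2241, 0.0446]
tool_rot: [3.14, 0.001, 2.817]
force: [-3.3, -1.8, 14.1]
grip_width: 0.0539
finger_force: 60.0
```

View pics/s1c.png

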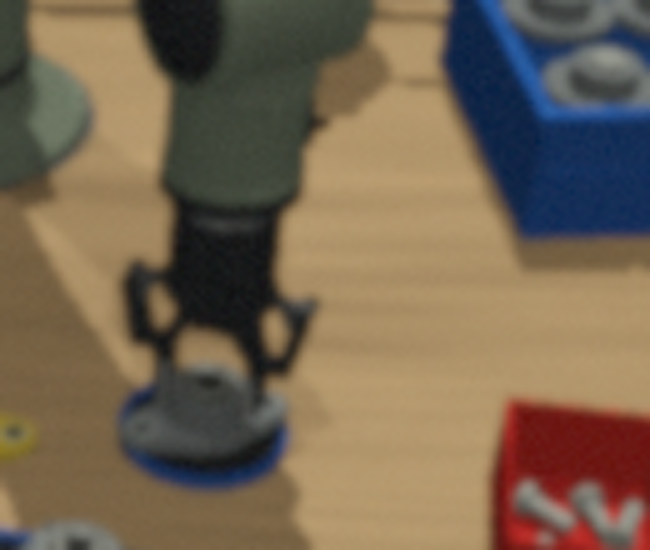

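Oval gripped by the boss (crop 205,395), above the round tray. Lift it.

```bash
python3 -m crank '{"linear":[[0,0,0.04],[0,0,0.12],[0,0,0.24],[0,0,0.36],[0,0,0.4]],"delta_rot":[[0,0,0],[0,0,0],[0,0,0],[0,0,0],[0,0,0]],"fingers":[-1,-1,-1,-1,-1]}' 60; python3 -m crank '{"linear":[[0.1,-0.16,0],[0.22,-0.35,0],[0.34,-0.54,0],[0.44,-0.68,0],[0.44,-0.7,0]],"delta_rot":[[0,0,0],[0,0,0],[0,0,0],[0,0,0],[0,0,0]],"fingers":[-1,-1,-1,-1,-1]}'
```

```text
clock: 2.95
position: [0.4553, 0.2242, 0.1464]
tool_rot: [3.139, 0.002, 2.817]
force: [1.6, -0.2, -6.6]
grip_width: 0.0532
finger_force: 65.6
clock: 3.45
position: [0.5667, 0.0428, 0.143]
tool_rot: [-3.14, 0.002, 2.811]
force: [-0.6, -0.2, -5.6]
grip_width: 0.0536
finger_force: 65.4
```

```bash
python3 -m crank '{"linear":[[0.12,-0.19,0],[0.24,-0.38,0],[0.34,-0.54,0],[0.41,-0.64,0],[0.43,-0.67,0]],"delta_rot":[[0,0,0],[0,0,0],[0,0,0],[0,0,0],[0,0,0]],"fingers":[-1,-1,-1,-1,-1]}' ; python3 -m crank '{"linear":[[0,0,-0.1],[0,0,-0.22],[0,0,-0.31],[0,0,-0.36],[0,0,-0.38]],"delta_rot":[[0,0,0],[0,0,0],[0,0,0],[0,0,0],[0,0,0]],"fingers":[-1,-1,-1,-1,-1]}'
```

```text
clock: 3.95
position: [0.6727, -0.1241, 0.1424]
tool_rot: [-3.139, 0.001, 2.812]
force: [-0.8, -0.3, -6.1]
grip_width: 0.0534
finger_force: 65.5
clock: 4.45
position: [0.6712, -0.1183, 0.0468]
tool_rot: [-3.141, -0.002, 2.817]
force: [0.0, -0.7, -4.3]
grip_width: 0.0534
finger_force: 65.7
```

```bash
python3 -m crank '{"linear":[[0,0,-0.01],[0,0,-0.02],[0,0,-0.03],[0,0,-0.035],[0,0,-0.035]],"delta_rot":[[0,0,0],[0,0,0],[0,0,0],[0,0,0],[0,0,0]],"fingers":[-1,-1,-1,-1,-1]}'
```

```text
clock: 4.95
position: [0.672, -0.1187, 0.0397]
tool_rot: [3.142, 0.0, 2.817]
force: [0.4, 0.2, -5.1]
grip_width: 0.0534
finger_force: 65.7
```

```bash
python3 -m crank '{"linear":[[0,0,-0.005],[0,0,-0.01],[0,0,-0.015],[0,0,-0.015]],"delta_rot":[[0,0,0],[0,0,0],[0,0,0],[0,0,0]],"fingers":[-1,-1,-1,-1]}'
```

```text
clock: 5.35
position: [0.6721, -0.1187, 0.0368]
tool_rot: [3.141, 0.0, 2.817]
force: [-6.8, 1.3, 11.7]
grip_width: 0.0534
finger_force: 67.5
```

```bash
python3 -m crank '{"linear":[[0,0,0],[0,0,0],[0,0,0],[0,0,0],[0,0,0]],"delta_rot":[[0,0,0],[0,0,0],[0,0,0],[0,0,0],[0,0,0]],"fingers":[1,1,1,1,1]}'; python3 -m crank '{"linear":[[0,0,0.06],[0,0,0.2],[0,0,0.4],[0,0,0.42],[0,0,0.42]],"delta_rot":[[0,0,0],[0,0,0],[0,0,0],[0,0,0],[0,0,0]],"fingers":[1,1,1,1,1]}'; python3 -c "
from h import *
print(observe()['qpos'])"
```

```text
clock: 5.85
position: [0.672, -0.1187, 0.0358]
tool_rot: [-3.142, 0.0, 2.817]
force: [-0.3, -0.6, -0.4]
grip_width: 0.0852
finger_force: 0.0
clock: 6.35
position: [0.673, -0.1189, 0.1436]
tool_rot: [3.141, 0.004, 2.817]
force: [0.2, -0.6, 0.0]
grip_width: 0.0857
finger_force: 0.0
[ 0.06361971  0.72513385  0.03970423  1.52243002 -0.03377495  0.89077547
  1.36036022]
```

```bash
python3 -m crank '{"linear":[[-0.888,-0.436,0],[-0.888,-0.436,0],[-0.888,-0.436,0],[-0.888,-0.436,0],[-0.888,-0.436,0]],"delta_rot":[[0,0,0],[0,0,0],[0,0,0],[0,0,0],[0,0,0]],"fingers":[1,1,1,1,1]}'; python3 -m crank '{"linear":[[0,0,0],[0,0,-0.15],[0,0,-0.3],[0,0,-0.39],[0,0,-0.414]],"delta_rot":[[0,0,0],[0,0,0],[0,0,0],[0,0,0],[0,0,0]],"fingers":[1,1,1,1,1]}'
python3 -m crank '{"linear":[[0,0,0],[0,0,0],[0,0,0],[0,0,0],[0,0,0]],"delta_rot":[[0,0,0],[0,0,0],[0,0,0],[0,0,0],[0,0,0]],"fingers":[1,-1,-1,-1,-1]}' 60
```

```text
clock: 6.85
position: [0.4474, -0.2281, 0.1403]
tool_rot: [-3.141, -0.001, 2.817]
force: [1.0, -1.0, 0.4]
grip_width: 0.0854
finger_force: 0.0
clock: 7.35
position: [0.4486, -0.2269, 0.0347]
tool_rot: [3.141, -0.004, 2.817]
force: [-0.2, -0.6, 0.8]
grip_width: 0.0849
finger_force: 0.0
clock: 7.85
position: [0.4506, -0.2278, 0.0388]
tool_rot: [3.142, 0.002, 2.817]
force: [-2.8, 2.1, 16.2]
grip_width: 0.0533
finger_force: 59.9
```

```bash
python3 -m crank '{"linear":[[0,0,0.04],[0,0,0.12],[0,0,0.24],[0,0,0.36],[0,0,0.4]],"delta_rot":[[0,0,0],[0,0,0],[0,0,0],[0,0,0],[0,0,0]],"fingers":[-1,-1,-1,-1,-1]}' 60; python3 -m crank '{"linear":[[0,0.1,0],[0,0.24,0],[0,0.38,0],[0,0.52,0],[0.006,0.66,0]],"delta_rot":[[0,0,0],[0,0,0],[0,0,0],[0,0,0],[0,0,0]],"fingers":[-1,-1,-1,-1,-1]}';  python3 -m crank '{"linear":[[0,0.14,0],[0,0.28,0],[0,0.42,0],[0.006,0.56,0],[0.006,0.66,0]],"delta_rot":[[0,0,0],[0,0,0],[0,0,0],[0,0,0],[0,0,0]],"fingers":[-1,-1,-1,-1,-1]}'; python3 -m crank '{"linear":[[0,0.12,0],[0,0.24,0],[0,0.36,0],[0,0.44,0],[0,0.48,0]],"delta_rot":[[0,0,0],[0,0,0],[0,0,0],[0,0,0],[0,0,0]],"fingers":[-1,-1,-1,-1,-1]}'; python3 -m crank '{"linear":[[0,0,-0.06],[0,0,-0.16],[0,0,-0.24],[0,0,-0.28],[0,0,-0.28]],"delta_rot":[[0,0,0],[0,0,0],[0,0,0],[0,0,0],[0,0,0]],"fingers":[-1,-1,-1,-1,-1]}'
```

```text
clock: 8.35
position: [0.4508, -0.2282, 0.1403]
tool_rot: [-3.141, 0.004, 2.816]
force: [0.3, -0.7, -7.1]
grip_width: 0.0533
finger_force: 66.2
clock: 8.85
position: [0.4508, -0.0614, 0.137]
tool_rot: [-3.141, -0.0, 2.817]
force: [0.2, -0.9, -6.0]
grip_width: 0.0534
finger_force: 65.9
clock: 9.35
position: [0.4526, 0.1046, 0.137]
tool_rot: [3.141, -0.0, 2.818]
force: [1.6, 0.3, -6.9]
grip_width: 0.0533
finger_force: 65.8
clock: 9.85
position: [0.4524, 0.2241, 0.1369]
tool_rot: [3.142, -0.001, 2.819]
force: [0.4, -1.0, -5.4]
grip_width: 0.0537
finger_force: 65.8
clock: 10.35
position: [0.4524, 0.2215, 0.0662]
tool_rot: [-3.14, -0.001, 2.816]
force: [0.4, -0.1, -5.9]
grip_width: 0.0532
finger_force: 65.8
```

```bash
python3 - <<'E'
from h import *
print(observe()['position'])
grab('scene','s2.png'); crop('scene','s2c.png',250,110,120,90,6)
E
```

```text
[0.45238777 0.22151305 0.06623739]
```

View pics/s2c.png

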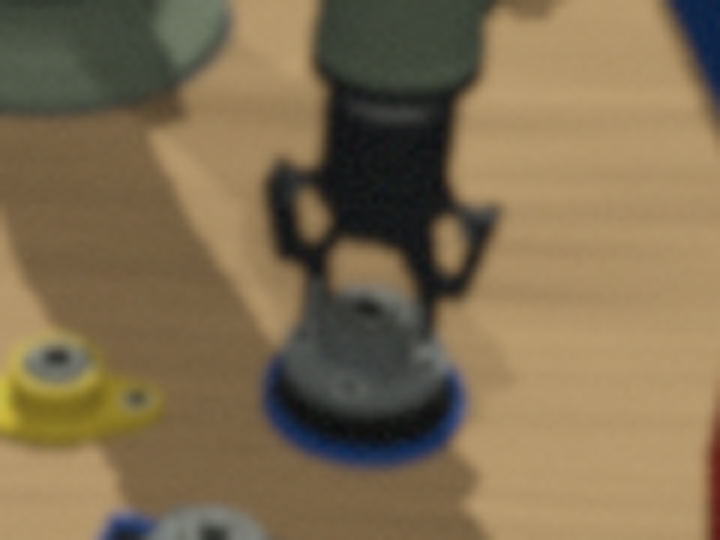

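The round housing (365,360 in the crop) hangs centred above the round tray (365,395), level. Lower it the last 28 mm.

```bash
python3 -m crank '{"linear":[[0,0,-0.03],[0,0,-0.06],[0,0,-0.08],[0,0,-0.1],[0,0,-0.1]],"delta_rot":[[0,0,0],[0,0,0],[0,0,0],[0,0,0],[0,0,0]],"fingers":[-1,-1,-1,-1,-1]}'; python3 -m crank '{"linear":[[0,0,-0.004],[0,0,-0.008],[0,0,-0.012],[0,0,-0.012]],"delta_rot":[[0,0,0],[0,0,0],[0,0,0],[0,0,0]],"fingers":[-1,-1,-1,-1]}'
```

```text
clock: 10.9
position: [0.4527, 0.2222, 0.0417]
tool_rot: [-3.141, -0.001, 2.817]
force: [0.1, 0.6, -5.7]
grip_width: 0.0534
finger_force: 65.8
clock: 11.3
position: [0.453, 0.2223, 0.0393]
tool_rot: [3.142, 0.0, 2.817]
force: [0.1, 0.3, -6.7]
grip_width: 0.0528
finger_force: 65.8
```

```bash
python3 -m crank '{"linear":[[0,0,-0.004],[0,0,-0.008],[0,0,-0.008]],"delta_rot":[[0,0,0],[0,0,0],[0,0,0]],"fingers":[-1,-1,-1]}'
```

```text
clock: 11.6
position: [0.453, 0.2224, 0.0388]
tool_rot: [3.141, 0.0, 2.817]
force: [-9.2, -3.8, 35.7]
grip_width: 0.053
finger_force: 70.4
```

```bash
python3 -m crank '{"linear":[[0,0,0],[0,0,0],[0,0,0],[0,0,0],[0,0,0]],"delta_rot":[[0,0,0],[0,0,0],[0,0,0],[0,0,0],[0,0,0]],"fingers":[1,1,1,1,1]}'; python3 -m crank '{"linear":[[0,0,0.06],[0,0,0.2],[0,0,0.4],[0,0,0.42],[0,0,0.42]],"delta_rot":[[0,0,0],[0,0,0],[0,0,0],[0,0,-0.28],[0,0,-0.53]],"fingers":[1,1,1,1,1]}'; python3 -m crank '{"linear":[[0.733,-0.365,0],[0.733,-0.365,0],[0.733,-0.365,0],[0.733,-0.365,0],[0.733,-0.365,0]],"delta_rot":[[0,0,-0.25],[0,0,-0.5],[0,0,-0.7],[0,0,-0.8],[0,0,-0.8]],"fingers":[1,1,1,1,1]}'
```

```text
clock: 12.1
position: [0.453, 0.2223, 0.0372]
tool_rot: [-3.142, -0.0, 2.817]
force: [-0.0, -0.4, -0.2]
grip_width: 0.0856
finger_force: 0.0
clock: 12.6
position: [0.4538, 0.2227, 0.1442]
tool_rot: [3.138, 0.001, 2.533]
force: [0.1, 0.2, -0.3]
grip_width: 0.0858
finger_force: 0.0
clock: 13.1
position: [0.6403, 0.1267, 0.142]
tool_rot: [3.141, 0.003, 2.114]
force: [-1.7, -1.0, -0.4]
grip_width: 0.0854
finger_force: 0.0
```

```bash
python3 - <<'E'
from h import *
s=observe();print(s['position'],np.degrees(s['tool_rot']),s['qpos'])
grab('top','t3.png'); crop('top','t3c.png',170,120,190,142,4.2)
E
```

```text
[0.64025167 0.12665843 0.14198384] [179.95304698   0.18178147 121.10886732] [-0.4285771   0.69641994  0.21997849  1.62047072 -0.18470272  0.84351439
  0.40760034]
```

View pics/t3c.png

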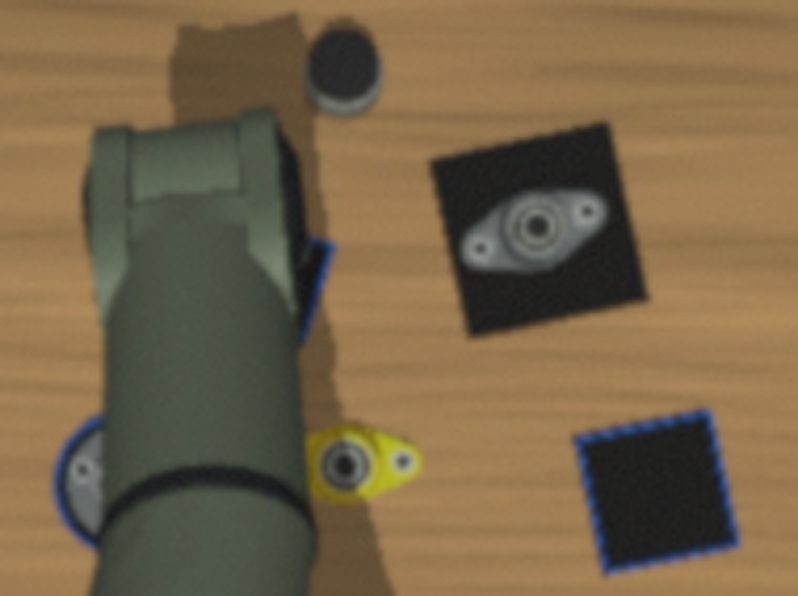

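The oval lies flat on the mat (537,228), with its bolts at (588,211) and (481,247), and the square tray is empty. Now take the square.

```bash
python3 -m crank '{"linear":[[0,0,0],[0,0,-0.15],[0,0,-0.3],[0,0,-0.36],[0,0,-0.388]],"delta_rot":[[0,0,0],[0,0,0],[0,0,0],[0,0,0],[0,0,0]],"fingers":[1,1,1,1,1]}'
python3 -m crank '{"linear":[[0,0,0],[0,0,0],[0,0,0],[0,0,0],[0,0,0]],"delta_rot":[[0,0,0],[0,0,0],[0,0,0],[0,0,0],[0,0,0]],"fingers":[1,-1,-1,-1,-1]}' 60
python3 -m crank '{"linear":[[0,0,0.04],[0,0,0.12],[0,0,0.24],[0,0,0.36],[0,0,0.4]],"delta_rot":[[0,0,0],[0,0,0],[0,0,0],[0,0,0],[0,0,0]],"fingers":[-1,-1,-1,-1,-1]}' 60; python3 -c "
from h import *
b=pix2w('top',(np.array([[588,211],[481,247]])+.5)/4.2-.5+[170,120],.014);d=b[0]-b[1];print(b.mean(0),np.linalg.norm(d),np.degrees(np.arctan2(d[1],d[0])))
print(pix2w('top',(np.array([[537,228]])+.5)/4.2-.5+[170,120],.046))"
```

```text
clock: 13.65
position: [0.635, 0.1318, 0.0443]
tool_rot: [-3.14, -0.001, 2.122]
force: [-0.1, 0.7, 0.8]
grip_width: 0.0854
finger_force: 0.0
clock: 14.15
position: [0.6369, 0.1312, 0.0471]
tool_rot: [3.14, 0.0, 2.12]
force: [-4.9, -0.7, 14.6]
grip_width: 0.0535
finger_force: 60.5
clock: 14.65
position: [0.6373, 0.1312, 0.1487]
tool_rot: [3.138, 0.001, 2.12]
force: [1.0, 0.6, -5.9]
grip_width: 0.0531
finger_force: 65.7
[ 0.67316586 -0.12071267  0.014     ] 0.09641526587589679 -70.4321285466025
[[ 0.67096363 -0.11928955  0.046     ]]
```

```bash
python3 -m crank '{"linear":[[-0.05,-0.1,0],[-0.12,-0.23,0],[-0.19,-0.37,0],[-0.26,-0.51,0],[-0.33,-0.64,0]],"delta_rot":[[0,0,0.08],[0,0,0.22],[0,0,0.36],[0,0,0.5],[0,0,0.65]],"fingers":[-1,-1,-1,-1,-1]}'; python3 -m crank '{"linear":[[-0.07,-0.14,0],[-0.14,-0.28,0],[-0.21,-0.42,0],[-0.28,-0.55,0],[-0.34,-0.67,0]],"delta_rot":[[0,0,0.14],[0,0,0.28],[0,0,0.42],[0,0,0.56],[0,0,0.68]],"fingers":[-1,-1,-1,-1,-1]}'; python3 -m crank '{"linear":[[-0.05,-0.1,0],[-0.065,-0.123,-0.06],[-0.065,-0.123,-0.16],[-0.065,-0.123,-0.26],[-0.065,-0.123,-0.29]],"delta_rot":[[0,0,0],[0,0,0],[0,0,0],[0,0,0],[0,0,0]],"fingers":[-1,-1,-1,-1,-1]}'; python3 - <<'E'
from h import *
s=observe();print(s['position'],np.degrees(s['tool_rot']),s['qpos'])
grab('scene','s4.png'); crop('scene','s4c.png',140,100,110,90,6)
E
```

```text
clock: 15.15
position: [0.5524, -0.0304, 0.1449]
tool_rot: [-3.141, -0.0, 2.464]
force: [0.1, -0.1, -6.5]
grip_width: 0.0529
finger_force: 65.5
clock: 15.65
position: [0.4672, -0.1979, 0.145]
tool_rot: [-3.141, -0.001, 2.819]
force: [0.4, -0.3, -6.4]
grip_width: 0.0534
finger_force: 65.5
clock: 16.15
position: [0.4512, -0.2267, 0.0707]
tool_rot: [3.141, -0.003, 2.817]
force: [0.5, 0.8, -6.5]
grip_width: 0.0529
finger_force: 65.3
[ 0.45117096 -0.22669029  0.07066808] [179.98751898  -0.18863597 161.38312067] [ 0.33775625  0.61469539  0.01408805  2.04015643 -0.01755145  0.49014833
  1.61064821]
```

View pics/s4c.png

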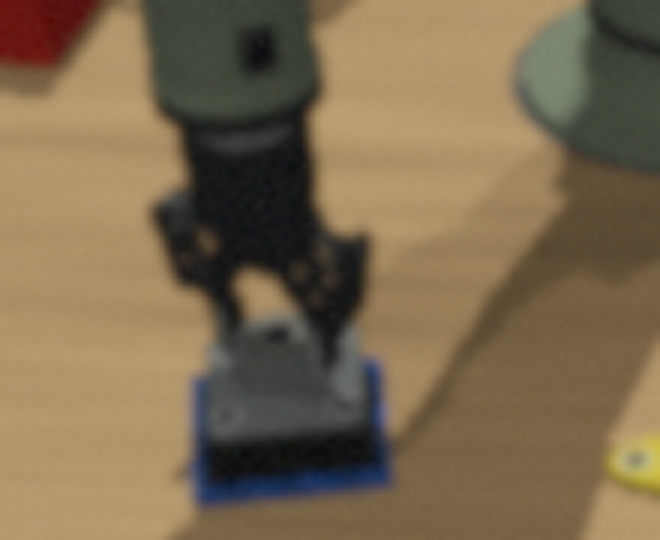

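Square (285,400) is parallel to and centred over the square tray (290,430). Lower.

```bash
python3 -m crank '{"linear":[[0,0,-0.03],[0,0,-0.06],[0,0,-0.09],[0,0,-0.11],[0,0,-0.11]],"delta_rot":[[0,0,0],[0,0,0],[0,0,0],[0,0,0],[0,0,0]],"fingers":[-1,-1,-1,-1,-1]}'; python3 -m crank '{"linear":[[0,0,-0.004],[0,0,-0.008],[0,0,-0.008]],"delta_rot":[[0,0,0],[0,0,0],[0,0,0]],"fingers":[-1,-1,-1]}'
```

```text
clock: 16.7
position: [0.4522, -0.2271, 0.0448]
tool_rot: [3.142, -0.001, 2.817]
force: [0.3, -1.1, -5.2]
grip_width: 0.0535
finger_force: 65.5
clock: 17.0
position: [0.4525, -0.2272, 0.0434]
tool_rot: [-3.142, 0.0, 2.817]
force: [-0.2, 0.1, -6.1]
grip_width: 0.0532
finger_force: 65.5
```

```bash
python3 -m crank '{"linear":[[0,0,-0.004],[0,0,-0.008],[0,0,-0.012],[0,0,-0.012]],"delta_rot":[[0,0,0],[0,0,0],[0,0,0],[0,0,0]],"fingers":[-1,-1,-1,-1]}'
```

```text
clock: 17.4
position: [0.4524, -0.2272, 0.0402]
tool_rot: [-3.142, -0.0, 2.817]
force: [-0.1, -0.0, -5.8]
grip_width: 0.0534
finger_force: 65.5
```

```bash
python3 -m crank '{"linear":[[0,0,-0.002],[0,0,-0.005],[0,0,-0.005]],"delta_rot":[[0,0,0],[0,0,0],[0,0,0]],"fingers":[-1,-1,-1]}'
```

```text
clock: 17.7
position: [0.4525, -0.2272, 0.0392]
tool_rot: [-3.142, 0.0, 2.817]
force: [-2.2, -0.1, 0.6]
grip_width: 0.0531
finger_force: 66.4
```

```bash
python3 -m crank '{"linear":[[0,0,0],[0,0,0],[0,0,0],[0,0,0],[0,0,0]],"delta_rot":[[0,0,0],[0,0,0],[0,0,0],[0,0,0],[0,0,0]],"fingers":[1,1,1,1,1]}'; python3 -m crank '{"linear":[[0,0,0.06],[0,0,0.2],[0,0,0.4],[0,0,0.42],[0,0,0.42]],"delta_rot":[[0,0,0],[0,0,0],[0,0,0],[0,0,0],[0,0,0]],"fingers":[1,1,1,1,1]}'; python3 -m crank '{"linear":[[0.878,0.433,0],[0.878,0.433,0],[0.878,0.433,0],[0.878,0.433,0],[0.878,0.433,0]],"delta_rot":[[0,0,0],[0,0,0],[0,0,0],[0,0,0],[0,0,0]],"fingers":[1,1,1,1,1]}';python3 -m crank '{"linear":[[0,0,0],[0,0,-0.15],[0,0,-0.3],[0,0,-0.4],[0,0,-0.428]],"delta_rot":[[0,0,0],[0,0,0],[0,0,0],[0,0,0],[0,0,0]],"fingers":[1,1,1,1,1]}'
python3 -m crank '{"linear":[[0,0,0],[0,0,0],[0,0,0],[0,0,0],[0,0,0]],"delta_rot":[[0,0,0],[0,0,0],[0,0,0],[0,0,0],[0,0,0]],"fingers":[1,-1,-1,-1,-1]}' 60
```

```text
clock: 18.2
position: [0.4525, -0.2272, 0.0391]
tool_rot: [-3.142, 0.0, 2.817]
force: [-0.2, -0.4, -0.5]
grip_width: 0.0851
finger_force: 0.0
clock: 18.7
position: [0.4531, -0.2275, 0.1454]
tool_rot: [-3.141, 0.003, 2.817]
force: [-0.2, -0.1, -0.9]
grip_width: 0.0856
finger_force: 0.0
clock: 19.2
position: [0.6732, -0.1171, 0.142]
tool_rot: [-3.141, -0.002, 2.818]
force: [0.2, -0.6, -0.7]
grip_width: 0.0857
finger_force: 0.0
clock: 19.7
position: [0.6694, -0.1187, 0.0325]
tool_rot: [-3.14, -0.006, 2.817]
force: [-0.0, -0.1, 1.1]
grip_width: 0.0854
finger_force: 0.0
clock: 20.2
position: [0.6727, -0.119, 0.0389]
tool_rot: [3.141, 0.002, 2.817]
force: [-3.3, 0.9, 9.6]
grip_width: 0.0534
finger_force: 62.0
```

```bash
python3 -m crank '{"linear":[[0,0,0.04],[0,0,0.12],[0,0,0.24],[0,0,0.36],[0,0,0.4]],"delta_rot":[[0,0,0],[0,0,0],[0,0,0],[0,0,0],[0,0,0]],"fingers":[-1,-1,-1,-1,-1]}' 60;  python3 -m crank '{"linear":[[-0.01,0.07,0],[-0.03,0.19,0],[-0.05,0.32,0],[-0.07,0.46,0],[-0.08,0.6,0]],"delta_rot":[[0,0,-0.1],[0,0,-0.25],[0,0,-0.4],[0,0,-0.55],[0,0,-0.7]],"fingers":[-1,-1,-1,-1,-1]}'; python3 -m crank '{"linear":[[-0.03,0.14,0],[-0.05,0.28,0],[-0.064,0.38,0],[-0.064,0.412,0],[-0.064,0.412,0]],"delta_rot":[[0,0,-0.15],[0,0,-0.3],[0,0,-0.44],[0,0,-0.497],[0,0,-0.497]],"fingers":[-1,-1,-1,-1,-1]}';  python3 -m crank '{"linear":[[0,0,-0.06],[0,0,-0.16],[0,0,-0.22],[0,0,-0.25],[0,0,-0.25]],"delta_rot":[[0,0,0],[0,0,0],[0,0,0],[0,0,0],[0,0,0]],"fingers":[-1,-1,-1,-1,-1]}'; python3 - <<'E'
from h import *
s=observe();print(s['position'],np.degrees(s['tool_rot']),s['qpos'])
grab('scene','s5.png'); crop('scene','s5c.png',240,120,110,110,5.4)
E
```

```text
clock: 20.7
position: [0.6732, -0.1192, 0.1409]
tool_rot: [3.141, 0.004, 2.817]
force: [-0.3, -1.0, -4.6]
grip_width: 0.0534
finger_force: 64.9
clock: 21.2
position: [0.6511, 0.0322, 0.1366]
tool_rot: [-3.141, -0.001, 2.447]
force: [0.4, 0.4, -6.1]
grip_width: 0.0529
finger_force: 64.7
clock: 21.7
position: [0.6353, 0.136, 0.1365]
tool_rot: [-3.141, -0.001, 2.192]
force: [-0.6, -1.2, -4.9]
grip_width: 0.0532
finger_force: 64.7
clock: 22.2
position: [0.6355, 0.1332, 0.0733]
tool_rot: [-3.14, -0.0, 2.19]
force: [-0.9, 0.6, -5.3]
grip_width: 0.0536
finger_force: 64.7
[0.63550395 0.13323972 0.07328804] [-1.79892904e+02 -2.70274674e-02  1.25450140e+02] [-0.41637301  0.78368381  0.1839958   1.655757   -0.19638195  0.72221408
  0.48184562]
```

View pics/s5c.png

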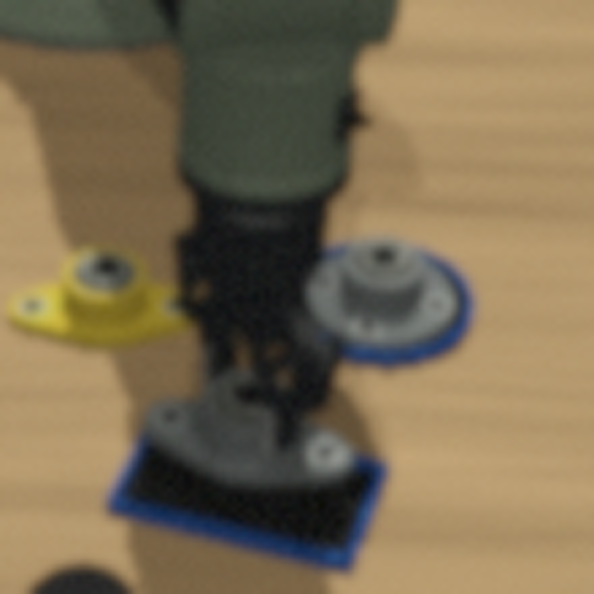

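The oval (255,425) is parallel to and above the long tray (250,490), and the round sits inside its tray (385,300). Lower.

```bash
python3 -m crank '{"linear":[[0,0,-0.03],[0,0,-0.06],[0,0,-0.09],[0,0,-0.12],[0,0,-0.12]],"delta_rot":[[0,0,0],[0,0,0],[0,0,0],[0,0,0],[0,0,0]],"fingers":[-1,-1,-1,-1,-1]}'; python3 -m crank '{"linear":[[0,0,-0.004],[0,0,-0.008],[0,0,-0.008]],"delta_rot":[[0,0,0],[0,0,0],[0,0,0]],"fingers":[-1,-1,-1]}'
```

```text
clock: 22.75
position: [0.6353, 0.1339, 0.0433]
tool_rot: [-3.14, -0.001, 2.19]
force: [0.2, -0.5, -5.0]
grip_width: 0.0535
finger_force: 64.7
clock: 23.05
position: [0.6361, 0.1341, 0.0427]
tool_rot: [3.141, 0.0, 2.19]
force: [0.5, -0.3, -4.3]
grip_width: 0.0537
finger_force: 64.7
```

```bash
python3 -m crank '{"linear":[[0,0,-0.004],[0,0,-0.008],[0,0,-0.012],[0,0,-0.012]],"delta_rot":[[0,0,0],[0,0,0],[0,0,0],[0,0,0]],"fingers":[-1,-1,-1,-1]}'
```

```text
clock: 23.45
position: [0.6359, 0.134, 0.0394]
tool_rot: [-3.141, -0.0, 2.19]
force: [0.4, -0.7, -5.4]
grip_width: 0.0531
finger_force: 64.7
```

```bash
python3 -m crank '{"linear":[[0,0,-0.002],[0,0,-0.004],[0,0,-0.004]],"delta_rot":[[0,0,0],[0,0,0],[0,0,0]],"fingers":[-1,-1,-1]}'
```

```text
clock: 23.75
position: [0.636, 0.1341, 0.0389]
tool_rot: [3.141, -0.0, 2.19]
force: [-3.7, -1.7, 3.9]
grip_width: 0.0531
finger_force: 65.7
```

Contact. Release, rise, and move aside toward the robot's right for a clear view.

```bash
python3 -m crank '{"linear":[[0,0,0],[0,0,0],[0,0,0],[0,0,0],[0,0,0]],"delta_rot":[[0,0,0],[0,0,0],[0,0,0],[0,0,0],[0,0,0]],"fingers":[1,1,1,1,1]}'; python3 -m crank '{"linear":[[0,0,0.06],[0,0,0.25],[0,0,0.45],[0,0,0.65],[0,0,0.7]],"delta_rot":[[0,0,0],[0,0,0],[0,0,0],[0,0,0],[0,0,0]],"fingers":[1,1,1,1,1]}'; python3 -m crank '{"linear":[[0,-1,0],[0,-1,0],[0,-1,0],[0,-1,0],[0,-1,0]],"delta_rot":[[0,0,0],[0,0,0],[0,0,0],[0,0,0],[0,0,0]],"fingers":[1,1,1,1,1]}'; python3 - <<'E'
from h import *
import time
grab('top','t6.png'); grab('scene','s6.png'); a=cam('top')[3][120:262,170:360]; b=cam('scene')[3][145:245,155:345]
r=lambda i:cv2.cvtColor(cv2.resize(i,None,fx=4.2,fy=4.2,interpolation=cv2.INTER_CUBIC),cv2.COLOR_RGB2BGR)
cv2.imwrite('pics/t6c.png',r(a)); cv2.imwrite('pics/s6c.png',r(b)); print(observe()['clock'])
E
```

```text
clock: 24.25
position: [0.636, 0.1341, 0.0386]
tool_rot: [3.142, 0.0, 2.19]
force: [-0.5, 0.4, -0.1]
grip_width: 0.0852
finger_force: 0.0
clock: 24.75
position: [0.6379, 0.1341, 0.2204]
tool_rot: [3.134, 0.003, 2.189]
force: [0.5, -0.2, -0.3]
grip_width: 0.0856
finger_force: 0.0
clock: 25.25
position: [0.6356, -0.1179, 0.2145]
tool_rot: [3.141, 0.0, 2.19]
force: [0.6, 0.1, -0.2]
grip_width: 0.0854
finger_force: 0.0
25.35
```

View pics/t6c.png

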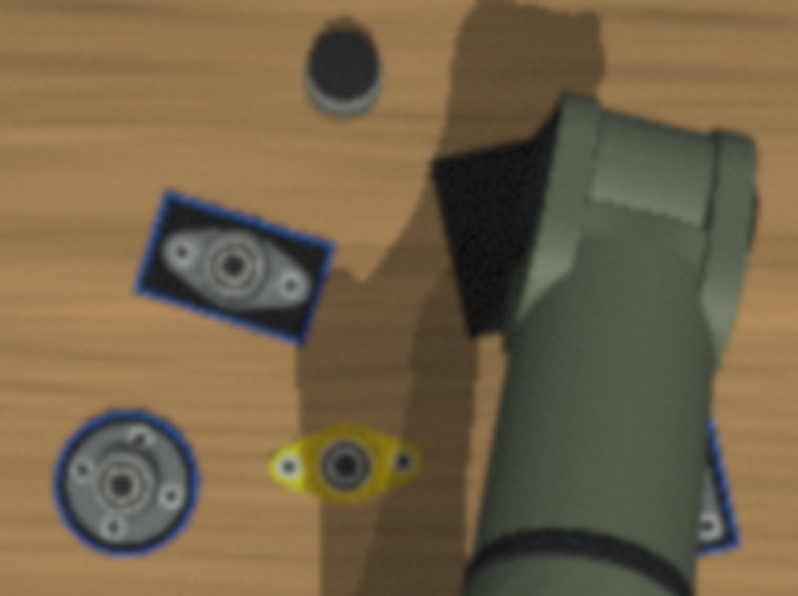

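View pics/s6c.png

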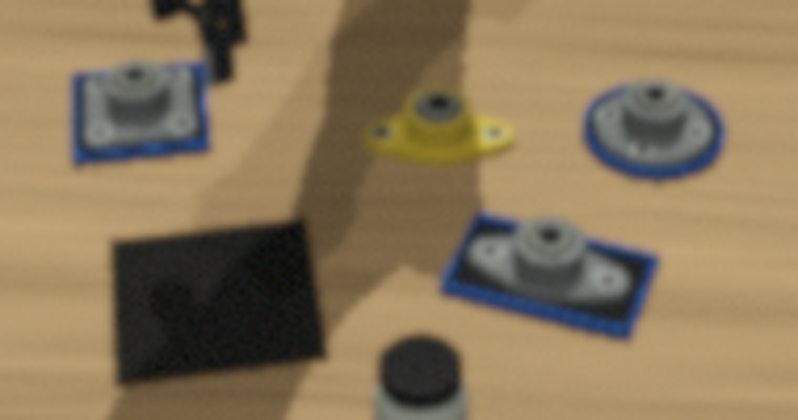

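All three are seated in their own trays in the scene view: square (140,105), oval (548,265), round (655,130). The jar and the yellow part have not moved, and the arm is clear. Hand in.

```bash
python3 -c "
from workcell import bot
print(bot.job_done())"
```

```text
the job is handed in; nothing more can be done
None
```

All three housings sit flat in their own trays, with the oval parked on the mat first, and I handed the job in at about 25 s of the 83 s allowed; I have not seen the verdict.

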